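# Clear and open the pop-up stationery box

## Robot

A 6-joint arm with a two-finger parallel gripper is mounted at the origin on the work surface. World frame = base frame: x ahead of the robot, y to its left, z up, the work surface at z = 0. Lengths are in mm, angles in rad, forces in N, time in s.
With the tool pointing down it reaches from about 275 to 750 mm from the base axis. Payload 10.2 kg.
Tool frame: the origin (TCP) lies midway between the tips of the shut fingers; the grasp point (between the pads) lies 19 mm behind it (r.tcp_to_grasp is the distance from the TCP to the grasp point, in mm); z points along the fingers, y is the line along which they close (so a half turn about z gives the same grasp; the last joint's range is limited). The gripper opens to 88 mm and grips with 3 to 60 N. Pads are 18 mm wide; open, the fingers measure 123 mm over their backs; the gripper's body (75 mm by 187 mm) begins 45 mm behind the grasp point.
Start: joints at [-1.547, 0.313, 1.498, -0, 1.331, -0.223], TCP at [128.245, -509.102, 238.72] pointing down, gripper open.
Joint ranges: [-2.94, 2.94], [-0.97, 2.17], [0.19, 2.56], [-1.23, 4.37], [0.02, 3.11], [-2.88, 2.88]. Speed limits (rad/s): [2.39, 2.39, 3.01, 3.14, 3.14, 3.14].

## Interface

Orientations are given as a unit quaternion [x, y, z, w].
In Python, from workcell import r, vision gives the robot as it stands. The module is installed in compiled form; this text tells all that it offers.
- The arm moves only by the shell command python3 -m creep 'ROWS' [FORCE]. ROWS is JSON, a list of rows, each an object with "dr": the turn, a rotation vector about the tool's x, y, z in units of 5 degrees (1.0 is 5 degrees), a list of three; "slide": the shift along the tool's x, y, z in units of 40 mm (1.0 is 40 mm), a list of three; "jaw": the finger opening in mm, from 0 to 88.1. In form: [{"dr": [wx, wy, wz], "slide": [tx, ty, tz], "jaw": jaw}, ...]. A call has 1 to 12 rows; each row shifts and turns the commanded pose from where the row before left it, along the tool's axes as they then stand; what a row does not reach is not made up. A row lasts 1/12 s, in which the tool goes at most 41.7 mm and 7.16 degrees, less where a joint would pass 70% of its speed; a pose out of reach is approached as far as the arm can. A call is refused whole if a number of a shift passes 1 or a number of a turn 1, either way. A call with a gripper value outside its range is refused whole. The fingers move at their own pace and stop on an object; FORCE is the grip in N (left out, the last holds). Time passes only in rows, so rows that do not move let the fingers close. It gives the time, the measured TCP pose, the force, the opening and the grip force at its end, in the units of the state.
- r.get_obs(): the state, without advancing time (a new reading comes with each control period).
- vision.camera(name): name is "scene" or "top"; returns a dict with "pixels" (400x640x3 uint8, red, green, blue), "fx", "fy", "cx", "cy" (pixels), "cam_to_world" (4x4, takes a point from camera to world coordinates). Camera axes: x right, y down, z forward; pixel columns grow to the right and rows downward; lengths in mm; the calibration is good to about 2 mm. A picture is of the moment at which its call begins. There is no depth.
- r.finish_job(): hands the job in; it is judged then, once.
The state is a dict: "clock": time; "joint_positions": joint angles; "qd": joint speeds; "effort": joint torques, N m; "ee_pos": TCP position; "tool_rot": TCP orientation; "ft_force": force on the tool from outside, world axes, zero at the start; "wrist_torque": the same for the moment, N m; "width": finger opening in mm; "grasp_force": force on a finger pad.
Only numpy, scipy, OpenCV 4.12 (cv2) and the standard library are available. Lean on these libraries where they do the work, as an engineer would, in place of code of your own. Each camera call takes 0.05 s, during which the arm holds its last target. There are 200 camera calls.

## Task

The stationery box on the desk has to stand open. Move the spectacles case off its lid so that it lies flat on the stack of books beside it, then press the red release button so that the lid pops up, steady the lid with the fingers and ease it back past upright until it rests open against its stop, without letting it slam. Let go, and leave everything else on the desk alone.

Things in the scene. Friction and masses are not known exactly. Their poses are not given: they have to be found in the camera images.
- box: Stationery box of dark wood with a white lid, fixed. Origin: centre of the underside of its 160 (x) x 200 (y) mm main part; +x points away from the robot to the hinge side, +y left, z up; turned up to 0.32 rad. Walls 75 mm high; shut, the lid's top is a flat panel, 160 x 200 mm, 84 mm above the desk. A dark ledge 55 mm high with the release button runs along its front, out to x = -126 mm.
- release_top (a point): Centre of the top of the red round release button (24 mm across, in an aluminium collar 40 mm across) on the ledge, 77 mm above the desk, 23 mm in front of the lid's front edge. It is pressed straight down.
- release (a joint): Travel of the release button in m: 0 up, 0.006 fully down (1.5 N to start, 5 N at the bottom); springs back up. At about 0.004 the lid's catch lets go.
- lid (a joint): Lid angle in rad: 0 shut and latched, 1.57 upright, 1.85 its open stop. Released, a spring arm throws it within 0.5 s to about 0.95 (peak about 1.0), where it stands loosely. From there on its hinge is free, lightly damped: short of upright it falls back to 0.95, past upright it tips over to the stop and stays. 0.22 kg; about 1 N at its edge raises it.
- lid_edge (a point): Middle of the lid's front lower edge, 160 mm from the hinge; moves with the lid (8 mm thick, 200 mm wide). A small steel catch hangs 18 mm below the lid, 138 to 150 mm from the hinge and 30 mm wide about the middle.
- lid_hinge (a point): Middle of the lid's hinge line at the box's back rim, 76 mm above the desk; the line runs along the box's y.
- case: Blue hard spectacles case, 150 (x) x 58 (y) x 36 mm high, about 0.1 kg, lying flat on the shut lid, its length roughly along the box's x. Origin: centre of its underside.
- books: Stack of three books, the top one yellow, fixed, 200 (x) x 155 (y) x 82 mm high, so its top is 2 mm below the lid's top. Turned like the box, 8 to 15 mm beside it, on its left or on its right. Origin: centre of its underside.
- router: Black Wi-Fi router, fixed, 130 x 155 x 38 mm, on the other side of the box from the books, with two aerials at its far side up to 130 mm above the desk. Origin: centre of its underside.
- mug: Bystander: blue ceramic mug, 76 mm across, 92 mm high, handle on its own +y side, standing loose in front of the stationery box. Origin: centre of its underside. Must be left alone.
- stapler: Bystander: red and black stapler, 130 x 34 x 50 mm, long along its x, standing loose in front of the stationery box. Origin: centre of its underside. Must be left alone.
- pen_pot: Bystander: round dark steel pen pot, 76 mm across and 95 mm high, its pens reaching 160 mm, standing loose behind the stationery box. Origin: centre of its underside. Must be left alone.
- tape: Bystander: tape dispenser, 140 x 52 x 75 mm, long along its x, standing loose behind the stationery box. Origin: centre of its underside. Must be left alone.
- mouse: Bystander: grey computer mouse, 88 x 58 x 34 mm, standing loose on the desk, on the robot's side of the thing to the left of the box. Origin: centre of its underside. Must be left alone.
- earbuds: Bystander: white earbud charging case, 50 x 60 x 26 mm, standing loose on the desk, on the robot's side of the thing to the right of the box. Origin: centre of its underside. Must be left alone.
- correction: Bystander: small amber jar with a white cap, 36 mm across, 70 mm high, standing loose close in front of the stationery box, between mug and stapler. Origin: centre of its underside. Must be left alone.
Mind the look-alikes: they are no part of the job. Of the things like the case, leave any that is orange or pink; of the rest the larger one is meant.

How it is judged:
By the outcome, as a careful person would: the job done as asked, in the order asked, and still so for the second after the job is handed in, with the robot touching nothing.
It also fails if it takes over 58 s, if anything falls off the work surface, if the arm or the gripper's body presses on something with over 40 N, if the wrist force passes 120 N, or if a joint passes its speed limit or range.

## Working session

There is one attempt and no reset: what is moved stays moved. The work goes in short steps, Python scripts to look and compute and a shell command to move; the robot and the scene stay as the last step left them, time stands still between calls to the robot, and variables do not carry over. Pictures are saved under pics/ and viewed, at most 10 in all, crops included, and the job is handed in when it is done.

```bash
mkdir -p pics; python3 - <<'E'
from workcell import r, vision
import cv2,numpy as np
for n in ("scene","top"):
    c=vision.camera(n); cv2.imwrite(f"pics/{n}0.png",cv2.cvtColor(c["pixels"],cv2.COLOR_RGB2BGR))
    print(n,c["fx"],c["fy"],c["cx"],c["cy"],np.round(c["cam_to_world"],3).tolist())
o=r.get_obs(); print(o)
E
```

```text
scene 387.2339016608058 387.2339016608058 331.0399600965715 200.04641650157532 [[-0.825, 0.431, -0.365, 852.479], [0.565, 0.647, -0.513, 477.176], [0.015, -0.629, -0.777, 803.972], [0.0, 0.0, 0.0, 1.0]]
top 388.6602796963841 388.6602796963841 314.76612937218033 201.78608645826455 [[-0.022, -0.984, 0.177, 366.535], [-1.0, 0.021, -0.011, 15.328], [0.007, -0.178, -0.984, 1113.269], [0.0, 0.0, 0.0, 1.0]]
{'clock': 0.1, 'joint_positions': array([-1.54743031e+00,  3.13351581e-01,  1.49831096e+00,  4.38808018e-05,
        1.33097724e+00, -2.23405307e-01]), 'qd': array([ 1.16954039e-03, -8.13063781e-05, -2.70848696e-03, -1.04974930e-03,
       -8.67186862e-04, -1.45730492e-03]), 'effort': array([ 3.80595768e-03, -4.02813256e+01, -2.52638000e+01,  6.96033309e-02,
        3.42610606e-02, -6.33862192e-05]), 'ee_pos': array([ 128.235342  , -508.89529797,  238.25890287]), 'tool_rot': array([ 9.92398148e-01,  1.23067627e-01,  7.34823884e-05, -5.18816657e-04]), 'ft_force': array([-1.24705812,  0.70297011, -0.30936979]), 'wrist_torque': array([ 0.00036014,  0.00090361, -0.01623738]), 'grasp_force': 0.0, 'width': 88.22436050317629}
```

View pics/scene0.png

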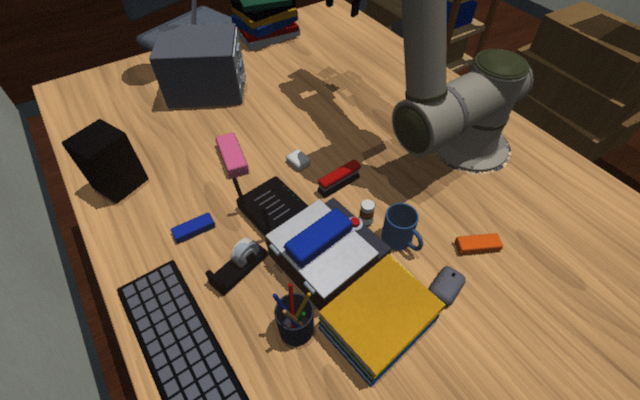

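View pics/top0.png

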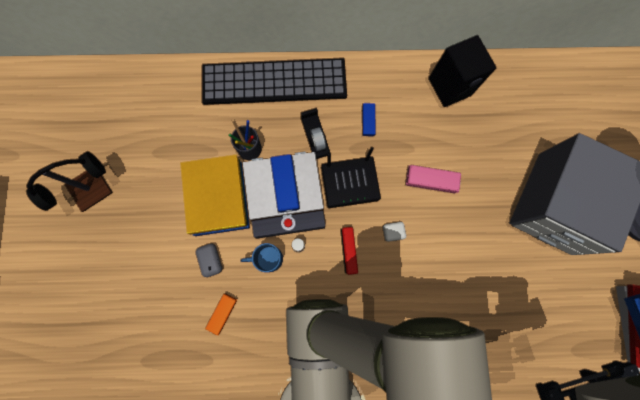

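The top view shows the box at about (285,190), the yellow books left of it at (215,195), the router at right (350,180) and the red button at (288,223).

Case-like things in the top view are the blue one on the lid (285,182), a small blue one (369,120), a pink one (433,178) and an orange one (221,313). The larger blue one on the lid fits. I'll confirm it in a crop and measure.

```bash
cat > h.py <<'E'
from workcell import r, vision
import cv2,numpy as np
from scipy.spatial.transform import Rotation as R
def ray(c,uv):
    uv=np.atleast_2d(uv).astype(float); M=c["cam_to_world"]
    d=np.c_[(uv[:,0]-c["cx"])/c["fx"],(uv[:,1]-c["cy"])/c["fy"],np.ones(len(uv))]@M[:3,:3].T
    return M[:3,3],d
def onz(c,uv,z):
    o,d=ray(c,uv); return o+d*((z-o[2])/d[:,2])[:,None]
def proj(c,P):
    M=c["cam_to_world"]; p=(np.atleast_2d(P)-M[:3,3])@M[:3,:3]
    return np.c_[p[:,0]/p[:,2]*c["fx"]+c["cx"],p[:,1]/p[:,2]*c["fy"]+c["cy"]]
def blobs(c,lo,hi,amin=40):
    h=cv2.cvtColor(c["pixels"],cv2.COLOR_RGB2HSV); m=cv2.inRange(h,np.array(lo),np.array(hi))
    cs,_=cv2.findContours(m,cv2.RETR_EXTERNAL,cv2.CHAIN_APPROX_NONE)
    return [k for k in sorted(cs,key=cv2.contourArea,reverse=True) if cv2.contourArea(k)>amin]
def rect(c,k,z):
    P=onz(c,k[:,0,:],z)[:,:2].astype(np.float32); (x,y),(w,h),a=cv2.minAreaRect(P)
    if w<h: w,h,a=h,w,a-90
    return np.round([x,y,w,h,(a+90)%180-90],1)   # long side direction, deg
def pic(c,name,box=None,s=1):
    im=cv2.cvtColor(c["pixels"],cv2.COLOR_RGB2BGR)
    if box: x0,y0,x1,y1=box; im=im[y0:y1,x0:x1]
    cv2.imwrite(f"pics/{name}.png",cv2.resize(im,None,fx=s,fy=s,interpolation=cv2.INTER_CUBIC))
E
python3 - <<'E'
from h import *
T=vision.camera("top"); S=vision.camera("scene")
a=cv2.resize(T["pixels"][90:290,170:420],None,fx=3,fy=3,interpolation=cv2.INTER_CUBIC)
cv2.imwrite("pics/crop1.png",cv2.cvtColor(a,cv2.COLOR_RGB2BGR))
for nm,c in (("top",T),("scene",S)):
    print(nm)
    for k in blobs(c,(105,140,60),(130,255,255))[:6]: print(" blue",cv2.boundingRect(k),rect(c,k,120))
    for k in blobs(c,(18,150,90),(32,255,255))[:2]: print(" yel",cv2.boundingRect(k),rect(c,k,82))
    for k in blobs(c,(0,0,150),(179,40,255))[:4]: print(" white",cv2.boundingRect(k),rect(c,k,84))
    for lo,hi in (((0,150,90),(6,255,255)),((172,150,90),(179,255,255))):
        for k in blobs(c,lo,hi,15)[:4]: print(" red",cv2.boundingRect(k),rect(c,k,77))
E
```

```text
top
 blue (271, 155, 28, 57) [598.4  82.6 148.1  55.2   7.6]
 blue (258, 245, 23, 26) [ 4.051e+02  1.234e+02  6.300e+01  5.580e+01 -4.000e-01]
 blue (363, 104, 12, 32) [ 769.  -146.1   88.7   30.    -2.6]
 yel (180, 154, 66, 80) [582.4 281.1 201.3 158.5   7.2]
 white (243, 159, 43, 60) [596.2 142.1 160.9  96.5   7.5]
 white (427, 341, 32, 59) [ 1.183e+02 -3.072e+02  1.379e+02  7.100e+01  1.000e-01]
 white (288, 152, 35, 61) [606.2  24.6 168.5  90.2  -4.6]
 white (311, 370, 17, 30) [91.5  3.8 67.4 39.9 -1.4]
 red (342, 227, 15, 46) [423.6 -85.3 120.2  30.    4.3]
 red (636, 347, 4, 20) [ 136.5 -807.4   45.9    7.6   -9.7]
 red (284, 219, 8, 8) [498.4  78.3  19.   18.8  -0.7]
scene
 blue (285, 208, 67, 54) [603.3  87.6 149.3  59.1   8. ]
 blue (171, 213, 42, 27) [818.6 -81.1  84.1  33.5  -2.3]
 yel (319, 254, 127, 125) [585.1 282.1 204.5 158.9   7. ]
 white (299, 219, 79, 79) [577.9 146.2 194.8  87.4  10.5]
 white (266, 200, 65, 52) [610.8  21.5 157.9  57.1   7.9]
 white (475, 148, 33, 21) [ 79.  127.2 124.   30.2   0.9]
 white (232, 238, 20, 17) [749.8  -1.3  49.5  23.   20.3]
 red (318, 167, 34, 20) [457.2 -64.8  90.6  31.8   4.2]
 red (352, 218, 7, 7) [499.5  79.9  17.1  14.1  56.2]
```

View pics/crop1.png

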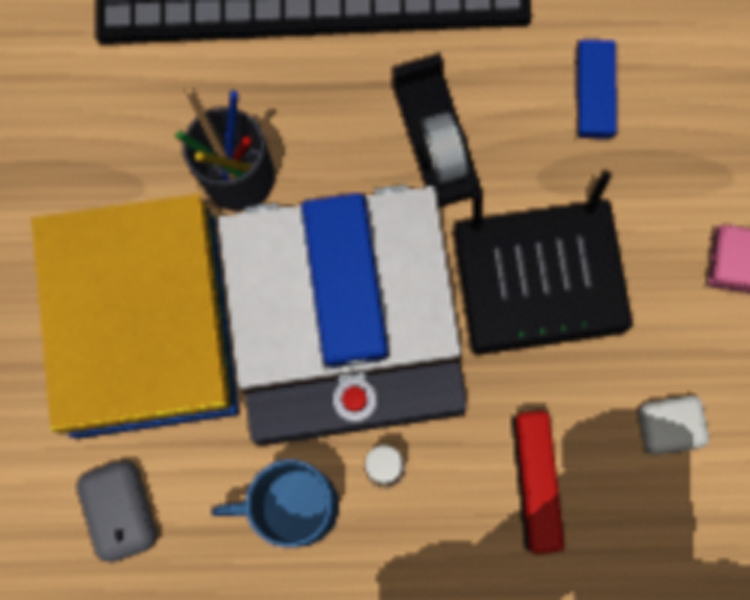

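The crop confirms it: the larger blue case at crop (345,280) lies on the white lid. The small blue one at (597,88) lies on the desk, and the pink one is at the right edge.

```bash
cat >> h.py <<'E'
def plan(tgt,yaw,pitch=0):
    """turn (units of 5deg, tool axes) to the pose tool-x at yaw, z down tilted by pitch about tool y; then slide units in the turned frame"""
    o=r.get_obs(); R0=R.from_quat(o["tool_rot"]); y=np.radians(yaw)
    R1=R.from_euler("z",y)*R.from_euler("x",np.pi)*R.from_euler("y",np.radians(pitch))
    dr=np.degrees((R0.inv()*R1).as_rotvec())/5
    sl=R1.inv().apply(np.array(tgt)-o["ee_pos"])/40
    print("at",np.round(o["ee_pos"],1),"t",round(o["clock"],2),"dr",np.round(dr,2),"slide",np.round(sl,2),"F",np.round(o["ft_force"],1),"w",round(o["width"],1),"q",np.round(o["joint_positions"],2))
E
python3 -c "
from h import *
plan((600,84.5,238),7.5)"
```

```text
at [ 128.2 -509.   238.4] t 0.2 dr [-0.01 -0.    1.33] slide [ 1.363e+01 -1.317e+01  1.000e-02] F [ 1.  -0.6 -0.1] w 88.1 q [-1.55  0.31  1.5  -0.    1.33 -0.22]
```

```bash
python3 -m creep '[{"dr":[0,0,0.67],"slide":[0,0,0],"jaw":88},{"dr":[0,0,0.66],"slide":[0,0,0],"jaw":88},{"dr":[0,0,0],"slide":[0.5,-0.5,0],"jaw":88},{"dr":[0,0,0],"slide":[0.7,-0.7,0],"jaw":88},{"dr":[0,0,0],"slide":[0.7,-0.7,0],"jaw":88},{"dr":[0,0,0],"slide":[0.7,-0.7,0],"jaw":88},{"dr":[0,0,0],"slide":[0.7,-0.7,0],"jaw":88},{"dr":[0,0,0],"slide":[0.7,-0.7,0],"jaw":88},{"dr":[0,0,0],"slide":[0.7,-0.7,0],"jaw":88},{"dr":[0,0,0],"slide":[0.7,-0.7,0],"jaw":88},{"dr":[0,0,0],"slide":[0.7,-0.7,0],"jaw":88},{"dr":[0,0,0],"slide":[0.7,-0.7,0],"jaw":88}]' 20
python3 -m creep '[{"dr":[0,0,0],"slide":[0.7,-0.7,0],"jaw":88},{"dr":[0,0,0],"slide":[0.7,-0.7,0],"jaw":88},{"dr":[0,0,0],"slide":[0.7,-0.7,0],"jaw":88},{"dr":[0,0,0],"slide":[0.7,-0.7,0],"jaw":88},{"dr":[0,0,0],"slide":[0.7,-0.7,0],"jaw":88},{"dr":[0,0,0],"slide":[0.7,-0.7,0],"jaw":88},{"dr":[0,0,0],"slide":[0.5,-0.5,0],"jaw":88},{"dr":[0,0,0],"slide":[0,0,0],"jaw":88},{"dr":[0,0,0],"slide":[0,0,0],"jaw":88}]'
python3 -c "
from h import *
plan((600,84.5,238),7.5)"
```

```text
clock: 1.2
ee_pos: [363.2, -202.2, 238.8]
tool_rot: [0.998, 0.065, 0.0, 0.0]
ft_force: [-0.3, -1.0, 0.8]
width: 87.9
grasp_force: 0.0
clock: 1.95
ee_pos: [524.5, 7.8, 238.2]
tool_rot: [0.998, 0.067, -0.0, -0.0]
ft_force: [0.8, -0.4, 0.0]
width: 88.2
grasp_force: 0.0
at [524.5   7.8 238.2] t 1.95 dr [-0.    0.01  0.03] slide [ 2.12 -1.65  0.  ] F [ 0.8 -0.4  0. ] w 88.2 q [-0.21  0.31  1.5  -0.    1.33  1.23]
```

```bash
python3 -m creep '[{"dr":[0,0,0.03],"slide":[0.7,-0.55,0],"jaw":88},{"dr":[0,0,0],"slide":[0.7,-0.55,0],"jaw":88},{"dr":[0,0,0],"slide":[0.7,-0.55,0],"jaw":88},{"dr":[0,0,0],"slide":[0,0,0.7],"jaw":88},{"dr":[0,0,0],"slide":[0,0,0.8],"jaw":88},{"dr":[0,0,0],"slide":[0,0,0.7],"jaw":88},{"dr":[0,0,0],"slide":[0,0,0],"jaw":88},{"dr":[0,0,0],"slide":[0,0,0],"jaw":88}]'
python3 - <<'E'
from h import *
plan((600,84.5,91),7.5); c=vision.camera("scene"); pic(c,"pre",(200,120,460,320),3)
E
```

```text
clock: 2.62
ee_pos: [598.7, 82.1, 150.7]
tool_rot: [0.998, 0.063, -0.001, -0.0]
ft_force: [0.8, 0.6, 1.0]
width: 87.9
grasp_force: 0.0
at [598.7  82.1 150.7] t 2.62 dr [-0.    0.02 -0.05] slide [ 0.04 -0.06  1.49] F [0.8 0.6 1. ] w 87.9 q [-0.06  0.56  1.36 -0.    1.22  1.39]
```

View pics/pre.png

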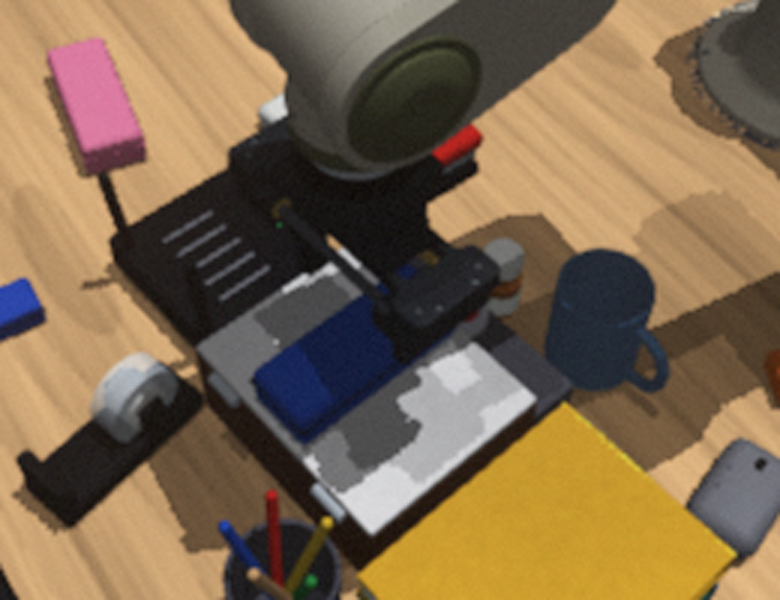

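The picture shows the open fingers straddling the case, at about (290,210) and (420,290) in the crop. I'll go down and grip.

```bash
python3 -m creep '[{"dr":[0,0,0],"slide":[0.04,-0.06,0.5],"jaw":88},{"dr":[0,0,0],"slide":[0,0,0.5],"jaw":88},{"dr":[0,0,0],"slide":[0,0,0.3],"jaw":88},{"dr":[0,0,0],"slide":[0,0,0.2],"jaw":88},{"dr":[0,0,0],"slide":[0,0,0],"jaw":70},{"dr":[0,0,0],"slide":[0,0,0],"jaw":50},{"dr":[0,0,0],"slide":[0,0,0],"jaw":50},{"dr":[0,0,0],"slide":[0,0,0],"jaw":50},{"dr":[0,0,0],"slide":[0,0,0],"jaw":50},{"dr":[0,0,0],"slide":[0,0,0],"jaw":50}]' 20
```

```text
clock: 3.5
ee_pos: [600.9, 85.7, 91.6]
tool_rot: [0.998, 0.064, 0.001, 0.0]
ft_force: [-0.6, -0.9, 4.3]
width: 58.2
grasp_force: 20.0
```

```bash
python3 -m creep '[{"dr":[0,0,0],"slide":[0,0,-0.2],"jaw":50},{"dr":[0,0,0],"slide":[0,0,-0.4],"jaw":50},{"dr":[0,0,0],"slide":[0,0,-0.5],"jaw":50},{"dr":[0,0,0],"slide":[0,0,0],"jaw":50},{"dr":[0,0,0],"slide":[0,0,0],"jaw":50}]'
python3 - <<'E'
from h import *
plan((584.5,281.5,93),7.2)
T=vision.camera("top")
for k in blobs(T,(105,140,40),(130,255,255))[:3]: print(" blue",cv2.boundingRect(k),rect(T,k,164))
E
```

```text
clock: 3.92
ee_pos: [600.7, 85.8, 135.3]
tool_rot: [0.998, 0.064, 0.001, 0.0]
ft_force: [0.2, -0.2, -1.3]
width: 58.0
grasp_force: 20.0
at [600.7  85.8 135.3] t 3.92 dr [ 0.   -0.02  0.03] slide [ 0.21 -4.9   1.06] F [ 0.2 -0.2 -1.3] w 58.0 q [-0.05  0.58  1.37  0.    1.19  1.39]
 blue (363, 104, 12, 32) [ 751.1 -138.9   85.    28.6   -2.6]
 blue (634, 297, 6, 17) [ 272.4 -755.8   37.    11.9   -9.8]
```

```bash
python3 -m creep '[{"dr":[0,0,0],"slide":[0.03,-0.3,0],"jaw":50},{"dr":[0,0,0],"slide":[0.03,-0.6,0],"jaw":50},{"dr":[0,0,0],"slide":[0.03,-0.7,0],"jaw":50},{"dr":[0,0,0],"slide":[0.03,-0.7,0],"jaw":50},{"dr":[0,0,0],"slide":[0.03,-0.7,0],"jaw":50},{"dr":[0,0,0],"slide":[0.03,-0.7,0],"jaw":50},{"dr":[0,0,0],"slide":[0.03,-0.7,0],"jaw":50},{"dr":[0,0,0],"slide":[0,-0.4,0],"jaw":50},{"dr":[0,0,0],"slide":[0,-0.1,0],"jaw":50},{"dr":[0,0,0],"slide":[0,0,0],"jaw":50},{"dr":[0,0,0],"slide":[0,0,0],"jaw":50}]'
python3 - <<'E'
from h import *
plan((584.5,281.5,90.5),7.2)
E
```

```text
clock: 4.88
ee_pos: [583.5, 280.8, 134.0]
tool_rot: [0.998, 0.064, -0.001, 0.0]
ft_force: [-0.5, 0.9, -0.9]
width: 57.9
grasp_force: 20.0
at [583.5 280.8 134. ] t 4.88 dr [0.   0.01 0.03] slide [ 0.03 -0.02  1.09] F [-0.5  0.9 -0.9] w 57.9 q [ 0.27  0.67  1.22 -0.    1.25  1.71]
```

```bash
python3 -m creep '[{"dr":[0,0,0],"slide":[0,0,0.4],"jaw":50},{"dr":[0,0,0],"slide":[0,0,0.3],"jaw":50},{"dr":[0,0,0],"slide":[0,0,0.2],"jaw":50},{"dr":[0,0,0],"slide":[0,0,0.1],"jaw":50},{"dr":[0,0,0],"slide":[0,0,0.07],"jaw":50},{"dr":[0,0,0],"slide":[0,0,0],"jaw":50},{"dr":[0,0,0],"slide":[0,0,0],"jaw":50}]'
```

```text
clock: 5.47
ee_pos: [584.0, 281.2, 92.3]
tool_rot: [0.998, 0.064, 0.0, -0.0]
ft_force: [0.5, 0.2, -1.1]
width: 57.5
grasp_force: 20.0
```

```bash
python3 -m creep '[{"dr":[0,0,0],"slide":[0,0,0.04],"jaw":50},{"dr":[0,0,0],"slide":[0,0,0.03],"jaw":50},{"dr":[0,0,0],"slide":[0,0,0],"jaw":50},{"dr":[0,0,0],"slide":[0,0,0],"jaw":50}]'
```

```text
clock: 5.8
ee_pos: [583.9, 281.4, 89.6]
tool_rot: [0.998, 0.064, 0.0, -0.0]
ft_force: [0.1, -0.1, 1.8]
width: 58.0
grasp_force: 20.0
```

```bash
python3 -m creep '[{"dr":[0,0,0],"slide":[0,0,0],"jaw":64},{"dr":[0,0,0],"slide":[0,0,0],"jaw":75},{"dr":[0,0,0],"slide":[0,0,0],"jaw":86},{"dr":[0,0,0],"slide":[0,0,0],"jaw":86},{"dr":[0,0,0],"slide":[0,0,-0.3],"jaw":86},{"dr":[0,0,0],"slide":[0,0,-0.7],"jaw":86},{"dr":[0,0,0],"slide":[0,0,-0.9],"jaw":86},{"dr":[0,0,0],"slide":[0,0,-0.9],"jaw":60},{"dr":[0,0,0],"slide":[0,0,-0.2],"jaw":30},{"dr":[0,0,0],"slide":[0,0,0],"jaw":0},{"dr":[0,0,0],"slide":[0,0,0],"jaw":0}]'
python3 - <<'E'
from h import *
plan((499,79,110),7.3)
S=vision.camera("scene"); pic(S,"placed",(200,120,460,380),2.3)
for k in blobs(S,(105,140,60),(130,255,255))[:3]: print(" blue",cv2.boundingRect(k),rect(S,k,118))
E
```

```text
clock: 6.72
ee_pos: [583.5, 281.2, 209.0]
tool_rot: [0.998, 0.064, -0.0, 0.0]
ft_force: [0.2, -0.5, 0.2]
width: 61.4
grasp_force: 0.0
at [583.5 281.2 209. ] t 6.72 dr [0.   0.   0.01] slide [-2.74  4.75  2.47] F [ 0.2 -0.5  0.2] w 61.4 q [0.27 0.61 1.13 0.   1.41 1.71]
 blue (347, 309, 31, 29) [644.1 289.8  55.7  31.9 -82. ]
 blue (171, 213, 42, 27) [818.6 -83.1  84.3  33.2  -1.8]
 blue (383, 273, 29, 44) [554.5 287.3  90.8  48.9  44.3]
```

View pics/placed.png

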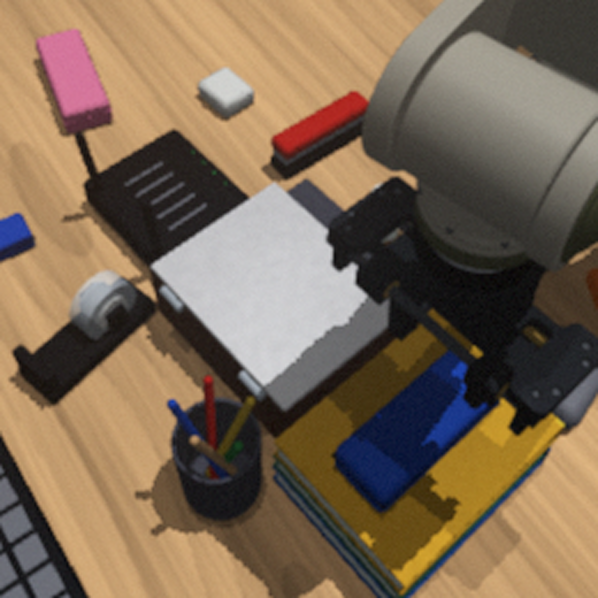

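The picture shows the case flat on the yellow books (crop 415,420), and the white lid is free. Next I'll go above the button with closed fingers, leaning the tool back 12° so the body clears the lid.

```bash
python3 -m creep '[{"dr":[0,0,0],"slide":[-0.2,0.35,0],"jaw":0},{"dr":[0,0,0],"slide":[-0.4,0.7,0],"jaw":0},{"dr":[0,0,0],"slide":[-0.4,0.7,0],"jaw":0},{"dr":[0,0,0],"slide":[-0.4,0.7,0],"jaw":0},{"dr":[0,0,0],"slide":[-0.4,0.7,0],"jaw":0},{"dr":[0,0,0],"slide":[-0.4,0.7,0],"jaw":0},{"dr":[0,0,0],"slide":[-0.34,0.6,0],"jaw":0},{"dr":[0,0.8,0],"slide":[-0.2,0.3,0],"jaw":0},{"dr":[0,0.8,0],"slide":[0,0,0],"jaw":0},{"dr":[0,0.8,0],"slide":[0,0,0],"jaw":0},{"dr":[0,0,0],"slide":[0,0,0],"jaw":0},{"dr":[0,0,0],"slide":[0,0,0],"jaw":0}]'
python3 - <<'E'
from h import *
plan((498.5,79,100),7.3,12)
E
```

```text
clock: 7.77
ee_pos: [498.5, 78.8, 208.3]
tool_rot: [0.993, 0.063, 0.103, -0.007]
ft_force: [0.5, 0.3, -0.2]
width: 0.4
grasp_force: 0.0
at [498.5  78.8 208.3] t 7.77 dr [-0.01  0.04  0.  ] slide [-0.56 -0.01  2.65] F [ 0.5  0.3 -0.2] w 0.4 q [-0.1   0.19  1.75  0.06  1.    1.32]
```

```bash
python3 -m creep '[{"dr":[0,0,0],"slide":[-0.14,0,0.66],"jaw":0},{"dr":[0,0,0],"slide":[-0.14,0,0.66],"jaw":0},{"dr":[0,0,0],"slide":[-0.14,0,0.66],"jaw":0},{"dr":[0,0,0],"slide":[-0.14,0,0.66],"jaw":0},{"dr":[0,0,0],"slide":[-0.04,0,0.2],"jaw":0},{"dr":[0,0,0],"slide":[-0.04,0,0.19],"jaw":0},{"dr":[0,0,0],"slide":[0,0,0],"jaw":0},{"dr":[0,0,0],"slide":[0,0,0],"jaw":0}]'
python3 - <<'E'
from h import *
plan((498.5,79,78),7.3,12); pic(vision.camera("scene"),"press",(250,120,450,270),4)
E
```

```text
clock: 8.43
ee_pos: [500.1, 78.9, 86.0]
tool_rot: [0.992, 0.064, 0.105, -0.007]
ft_force: [-0.4, 0.4, -0.0]
width: 0.4
grasp_force: 0.0
at [500.1  78.9  86. ] t 8.43 dr [-0.   -0.01  0.01] slide [-0.08 -0.01  0.19] F [-0.4  0.4 -0. ] w 0.4 q [-0.1   0.37  1.89  0.07  0.68  1.29]
```

View pics/press.png

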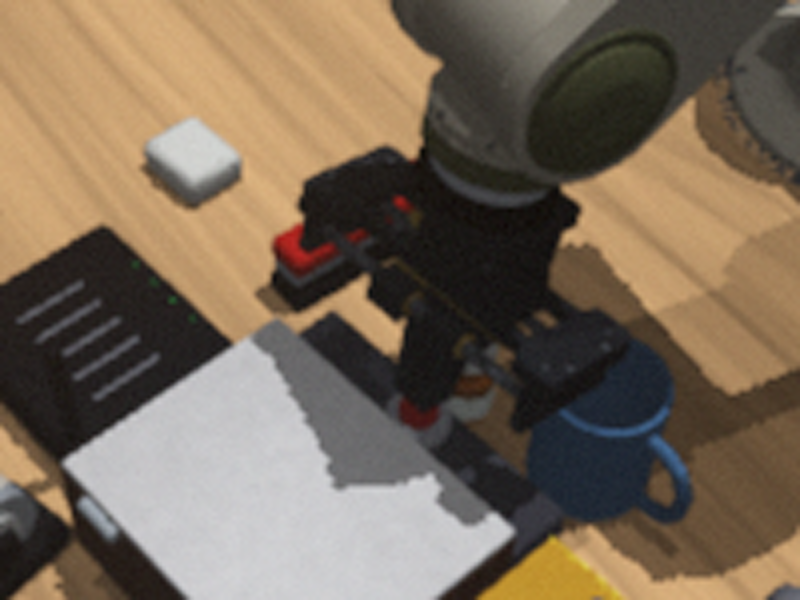

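The fingers stand right over the red button at crop (418,412), and the body clears the mug. Now pressing.

```bash
python3 -m creep '[{"dr":[0,0,0],"slide":[-0.06,0,0.1],"jaw":0},{"dr":[0,0,0],"slide":[-0.04,0,0.07],"jaw":0},{"dr":[0,0,0],"slide":[-0.01,0,0.04],"jaw":0},{"dr":[0,0,0],"slide":[0,0,0],"jaw":0},{"dr":[0,0,0],"slide":[0,0,0],"jaw":0}]'
```

```text
clock: 8.9
ee_pos: [497.2, 78.5, 76.5]
tool_rot: [0.992, 0.064, 0.105, -0.007]
ft_force: [-0.0, 0.1, 2.1]
width: 0.1
grasp_force: 1.2
```

```bash
python3 -m creep '[{"dr":[0,0,0],"slide":[-0.005,0,0.03],"jaw":0},{"dr":[0,0,0],"slide":[-0.005,0,0.03],"jaw":0},{"dr":[0,0,0],"slide":[-0.01,0,0.03],"jaw":0},{"dr":[0,0,0],"slide":[0,0,0.015],"jaw":0},{"dr":[0,0,0],"slide":[0,0,0],"jaw":0},{"dr":[0,0,0],"slide":[0,0,0],"jaw":0}]'
python3 - <<'E'
from h import *
S=vision.camera("scene")
print([(cv2.boundingRect(k),cv2.contourArea(k)) for k in blobs(S,(0,0,120),(179,45,255),200)[:4]])
E
```

```text
clock: 9.4
ee_pos: [497.4, 78.5, 72.6]
tool_rot: [0.992, 0.064, 0.105, -0.007]
ft_force: [-2.8, -0.1, 12.4]
width: 0.2
grasp_force: 6.2
[((0, 88, 100, 312), 16833.0), ((264, 179, 100, 120), 6054.0), ((362, 71, 92, 69), 1348.5), ((504, 79, 50, 36), 871.0)]
```

```bash
python3 -m creep '[{"dr":[0,0,0],"slide":[0,0,-0.2],"jaw":0},{"dr":[0,0,0],"slide":[0,0,-0.6],"jaw":0},{"dr":[0,0,0],"slide":[0,0,-0.9],"jaw":0},{"dr":[0,0,0],"slide":[0,0,-0.9],"jaw":0},{"dr":[0,0,0],"slide":[0,0,-0.9],"jaw":0},{"dr":[0,0,0],"slide":[0,0,0],"jaw":0},{"dr":[0,0,0],"slide":[0,0,0],"jaw":0}]'
python3 - <<'E'
from h import *
plan((498.5,79,200),97.3,0); pic(vision.camera("scene"),"popped",(200,100,460,360),2.3)
E
```

```text
clock: 10.03
ee_pos: [468.2, 74.8, 209.9]
tool_rot: [0.992, 0.064, 0.105, -0.006]
ft_force: [0.5, 0.0, -0.8]
width: 0.1
grasp_force: 0.0
at [468.2  74.8 209.9] t 10.03 dr [  1.91  -1.9  -17.92] slide [0.01 0.77 0.25] F [ 0.5  0.  -0.8] w 0.1 q [-0.12  0.12  1.84  0.06  0.98  1.3 ]
```

View pics/popped.png

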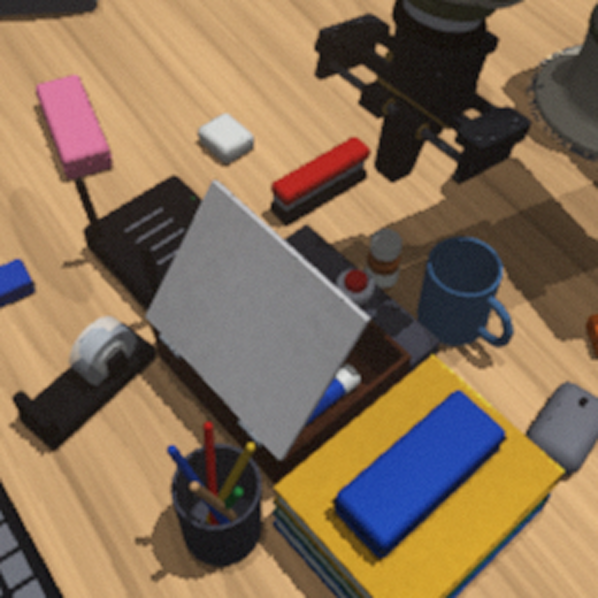

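The picture shows the lid standing at about 0.95, with its front edge from crop (215,183) to (370,320). The case and the bystanders are undisturbed. Next I'll turn the gripper 90° so one finger goes on each face of the lid, away from the middle catch.

```bash
cat >> h.py <<'E'
YAW=np.radians(7.3); O=np.array([601.2,92.1,0]); B=R.from_euler("z",YAW)
def box(p): return O+B.apply(p)
def lidpt(th,rad,n,y): return box([80-rad*np.cos(th)+n*np.sin(th),y,76+rad*np.sin(th)+n*np.cos(th)])
def ori(a): return B*R.from_euler("z",90,degrees=True)*R.from_euler("x",np.pi)*R.from_euler("x",-np.radians(a))  # tool y=box x, leaning a deg towards robot
def plan2(tgt,a):
    o=r.get_obs(); R0=R.from_quat(o["tool_rot"]); R1=ori(a)
    print("at",np.round(o["ee_pos"],1),"box",np.round(B.inv().apply(o["ee_pos"]-O),1),"t",round(o["clock"],2),"dr",np.round(np.degrees((R0.inv()*R1).as_rotvec())/5,2),"slide",np.round(R1.inv().apply(tgt-o["ee_pos"])/40,2),"F",np.round(o["ft_force"],1),"w",round(o["width"],1),"q",np.round(o["joint_positions"],2))
E
python3 - <<'E'
from h import *
S=vision.camera("scene"); T=vision.camera("top")
for y in (-100,100): print(proj(S,lidpt(.95,160,8,y)).round(1),proj(T,lidpt(.95,160,8,y)).round(1))
print("crop edge px", (293.5,179.6),(360.9,239.1))
for c in (T,S):
    for k in blobs(c,(0,0,90),(179,45,255),300)[:5]: print(cv2.boundingRect(k),cv2.approxPolyDP(k,6,True)[:,0].tolist())
plan2(lidpt(.95,187,4,-45),36)
print(ori(0).apply([0,0,1]))
E
```

```text
[[291.9 177.7]] [[319.6 169.5]]
[[359.6 239.1]] [[236.5 181.6]]
crop edge px (293.5, 179.6) (360.9, 239.1)
(0, 0, 640, 56) [[0, 0], [0, 55], [444, 48], [477, 33], [486, 47], [639, 45], [639, 0]]
(547, 134, 93, 118) [[580, 134], [547, 213], [620, 251], [639, 202], [636, 161]]
(222, 303, 71, 97) [[247, 305], [222, 399], [286, 399], [292, 312]]
(230, 217, 88, 112) [[248, 217], [231, 319], [244, 283], [245, 301], [299, 302], [305, 328], [317, 226], [309, 227], [301, 288], [244, 280], [255, 223]]
(253, 220, 54, 49) [[260, 220], [254, 262], [300, 268], [305, 226]]
(0, 87, 100, 313) [[0, 87], [0, 399], [99, 399], [19, 114]]
(263, 178, 100, 122) [[293, 178], [263, 237], [321, 299], [345, 263], [356, 265], [347, 258], [362, 221], [345, 224]]
(141, 6, 104, 88) [[141, 35], [153, 46], [150, 58], [231, 54], [242, 93], [230, 17], [203, 6], [195, 24], [191, 11]]
(376, 0, 136, 71) [[511, 1], [470, 0], [477, 13], [467, 0], [433, 1], [461, 22], [429, 42], [393, 27], [376, 45], [407, 70], [478, 19], [495, 19], [491, 14]]
(496, 75, 64, 43) [[496, 92], [531, 117], [559, 104], [526, 75]]
at [467.5  74.8 207.2] box [-1.348e+02 -1.000e-01  2.072e+02] t 10.18 dr [ -3.8    3.78 -17.7 ] slide [-1.12  2.55  1.14] F [ 1.1  0.5 -0.9] w 0.5 q [-0.12  0.12  1.84  0.06  0.98  1.3 ]
[ 1.21472035e-16  1.55609266e-17 -1.00000000e+00]
```

```bash
python3 -m creep '[{"dr":[0,0,0],"slide":[0,0,-0.5],"jaw":40},{"dr":[0,0,0],"slide":[0,0,-0.5],"jaw":40},{"dr":[-0.19,0.19,-0.885],"slide":[0,0,0],"jaw":40},{"dr":[-0.19,0.19,-0.885],"slide":[0,0,0],"jaw":40},{"dr":[-0.19,0.19,-0.885],"slide":[0,0,0],"jaw":40},{"dr":[-0.19,0.19,-0.885],"slide":[0,0,0],"jaw":40},{"dr":[-0.19,0.19,-0.885],"slide":[0,0,0],"jaw":40},{"dr":[-0.19,0.19,-0.885],"slide":[0,0,0],"jaw":40},{"dr":[-0.19,0.19,-0.885],"slide":[0,0,0],"jaw":40},{"dr":[-0.19,0.19,-0.885],"slide":[0,0,0],"jaw":40},{"dr":[-0.19,0.19,-0.885],"slide":[0,0,0],"jaw":40},{"dr":[-0.19,0.19,-0.885],"slide":[0,0,0],"jaw":40}]'
python3 -m creep '[{"dr":[-0.19,0.19,-0.885],"slide":[0,0,0],"jaw":40},{"dr":[-0.19,0.19,-0.885],"slide":[0,0,0],"jaw":40},{"dr":[-0.19,0.19,-0.885],"slide":[0,0,0],"jaw":40},{"dr":[-0.19,0.19,-0.885],"slide":[0,0,0],"jaw":40},{"dr":[-0.19,0.19,-0.885],"slide":[0,0,0],"jaw":40},{"dr":[-0.19,0.19,-0.885],"slide":[0,0,0],"jaw":40},{"dr":[-0.19,0.19,-0.885],"slide":[0,0,0],"jaw":40},{"dr":[-0.19,0.19,-0.885],"slide":[0,0,0],"jaw":40},{"dr":[-0.19,0.19,-0.885],"slide":[0,0,0],"jaw":40},{"dr":[-0.19,0.19,-0.885],"slide":[0,0,0],"jaw":40},{"dr":[0,0,0],"slide":[0,0,0],"jaw":40},{"dr":[0,0,0],"slide":[0,0,0],"jaw":40}]'
python3 - <<'E'
from h import *
plan2(lidpt(.95,187,4,-45),36)
E
```

```text
clock: 11.18
ee_pos: [459.5, 73.8, 246.3]
tool_rot: [0.88, 0.424, 0.183, 0.108]
ft_force: [-0.6, 0.2, 0.1]
width: 40.3
grasp_force: 0.0
clock: 12.18
ee_pos: [459.6, 73.5, 246.8]
tool_rot: [0.629, 0.713, 0.233, 0.204]
ft_force: [0.3, 0.6, 0.3]
width: 40.0
grasp_force: 0.0
at [459.6  73.5 246.8] box [-142.8   -0.4  246.8] t 12.18 dr [ 0.01 -0.   -0.04] slide [-1.11  2.13  2.05] F [0.3 0.6 0.3] w 40.0 q [-0.2  -0.12  2.09  0.34  0.6  -0.55]
```

```bash
python3 -m creep '[{"dr":[0,0,0],"slide":[-0.22,0.43,0.41],"jaw":40},{"dr":[0,0,0],"slide":[-0.22,0.43,0.41],"jaw":40},{"dr":[0,0,0],"slide":[-0.22,0.43,0.41],"jaw":40},{"dr":[0,0,0],"slide":[-0.22,0.43,0.41],"jaw":40},{"dr":[0,0,0],"slide":[-0.22,0.43,0.41],"jaw":40},{"dr":[0,0,0],"slide":[0,0,0],"jaw":40},{"dr":[0,0,0],"slide":[0,0,0],"jaw":40}]'
python3 - <<'E'
from h import *
plan2(lidpt(.95,142,4,-45),36); pic(vision.camera("scene"),"strad",(220,80,420,260),4)
E
```

```text
clock: 12.77
ee_pos: [582.5, 45.1, 231.2]
tool_rot: [0.629, 0.713, 0.233, 0.204]
ft_force: [-0.1, 0.3, -0.3]
width: 40.0
grasp_force: 0.0
at [582.5  45.1 231.2] box [-24.5 -44.2 231.2] t 12.77 dr [ 0.01 -0.01 -0.03] slide [-0.02 -0.04  1.12] F [-0.1  0.3 -0.3] w 40.0 q [-0.21  0.18  1.82  0.37  0.57 -0.59]
```

```bash
python3 -c "
import cv2; im=cv2.imread('pics/strad.png'); cv2.imwrite('pics/strad.png',im[:600])"
```

View pics/strad.png

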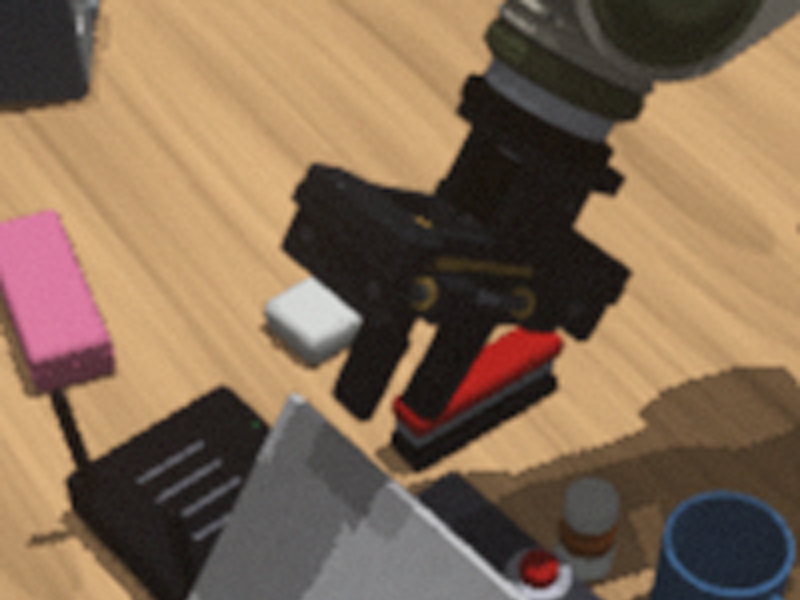

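The two fingers, at crop (358,400) behind and (428,405) in front, line up on both sides of the lid edge at about (345,440). Sliding on.

```bash
python3 -m creep '[{"dr":[0,0,0],"slide":[0,-0.02,0.3],"jaw":40},{"dr":[0,0,0],"slide":[0,-0.02,0.3],"jaw":40},{"dr":[0,0,0],"slide":[0,0,0.25],"jaw":40},{"dr":[0,0,0],"slide":[0,0,0.25],"jaw":40},{"dr":[0,0,0],"slide":[0,0,0],"jaw":30},{"dr":[0,0,0],"slide":[0,0,0],"jaw":24},{"dr":[0,0,0],"slide":[0,0,0],"jaw":24},{"dr":[0,0,0],"slide":[0,0,0],"jaw":24}]' 5
python3 - <<'E'
from h import *
plan2(lidpt(.95,142,4,-45),36); S=vision.camera("scene")
for k in blobs(S,(0,0,90),(179,45,255),300)[:5]: print(cv2.boundingRect(k),cv2.approxPolyDP(k,6,True)[:,0].tolist())
E
```

```text
clock: 13.48
ee_pos: [606.8, 48.2, 196.8]
tool_rot: [0.628, 0.713, 0.234, 0.206]
ft_force: [0.1, -1.2, 0.3]
width: 24.0
grasp_force: 0.0
at [606.8  48.2 196.8] box [  0.  -44.2 196.8] t 13.48 dr [ 0.05 -0.    0.  ] slide [-0.02 -0.03  0.07] F [ 0.1 -1.2  0.3] w 24.0 q [-0.19  0.27  1.8   0.4   0.49 -0.62]
(0, 87, 100, 313) [[0, 87], [0, 399], [99, 399], [18, 110]]
(338, 0, 152, 115) [[489, 0], [427, 0], [411, 18], [421, 31], [397, 24], [357, 51], [338, 72], [338, 81], [342, 71], [353, 83], [352, 106], [355, 85], [368, 72], [386, 71], [398, 81], [400, 100], [390, 114], [447, 65], [445, 37]]
(264, 178, 99, 122) [[293, 178], [264, 238], [321, 299], [345, 263], [356, 265], [348, 257], [362, 223], [350, 228], [319, 201], [298, 223], [290, 215], [300, 184]]
(141, 6, 104, 90) [[142, 34], [153, 46], [150, 58], [231, 54], [242, 95], [230, 17], [202, 6], [195, 24], [191, 11]]
(493, 74, 57, 47) [[527, 74], [493, 92], [521, 120], [545, 112], [549, 102]]
```

```bash
python3 -m creep '[{"dr":[0.2,0,0],"slide":[0,0.06,0],"jaw":18},{"dr":[0.4,0,0],"slide":[0,0.125,0],"jaw":18},{"dr":[0.4,0,0],"slide":[0,0.125,0],"jaw":18},{"dr":[0.4,0,0],"slide":[0,0.125,0],"jaw":18},{"dr":[0.4,0,0],"slide":[0,0.125,0],"jaw":18},{"dr":[0.4,0,0],"slide":[0,0.125,0],"jaw":18},{"dr":[0.4,0,0],"slide":[0,0.125,0],"jaw":18},{"dr":[0.4,0,0],"slide":[0,0.125,0],"jaw":18},{"dr":[0.4,0,0],"slide":[0,0.125,0],"jaw":18},{"dr":[0.4,0,0],"slide":[0,0.125,0],"jaw":18},{"dr":[0.2,0,0],"slide":[0,0.06,0],"jaw":18},{"dr":[0,0,0],"slide":[0,0,0],"jaw":18}]'
python3 - <<'E'
from h import *
th=np.radians(54.4+20); plan2(lidpt(th,142,4,-45),90-54.4-20)
S=vision.camera("scene")
for k in blobs(S,(0,0,90),(179,45,255),300)[:3]: print(cv2.boundingRect(k))
for t in (th-.1,th): print(proj(S,lidpt(t,160,8,-100)),proj(S,lidpt(t,160,8,100)))
E
```

```text
clock: 14.53
ee_pos: [651.2, 53.8, 219.2]
tool_rot: [0.654, 0.743, 0.106, 0.093]
ft_force: [0.2, -0.3, -0.1]
width: 17.8
grasp_force: 0.1
at [651.2  53.8 219.2] box [ 44.8 -44.4 219.2] t 14.53 dr [0.13 0.   0.  ] slide [-0.02 -0.01  0.13] F [ 0.2 -0.3 -0.1] w 17.8 q [-0.12  0.47  1.36  0.08  1.05 -0.28]
(0, 86, 100, 314)
(274, 0, 206, 99)
(139, 6, 106, 91)
[[277.11031213 180.66677899]] [[345.70483813 245.04931755]]
[[270.57510633 183.03421136]] [[339.28613615 248.70212445]]
```

```bash
python3 - <<'E'
from h import *
pic(vision.camera("scene"),"mid",(220,100,420,250),4)
E
```

```text
(no output)
```

View pics/mid.png

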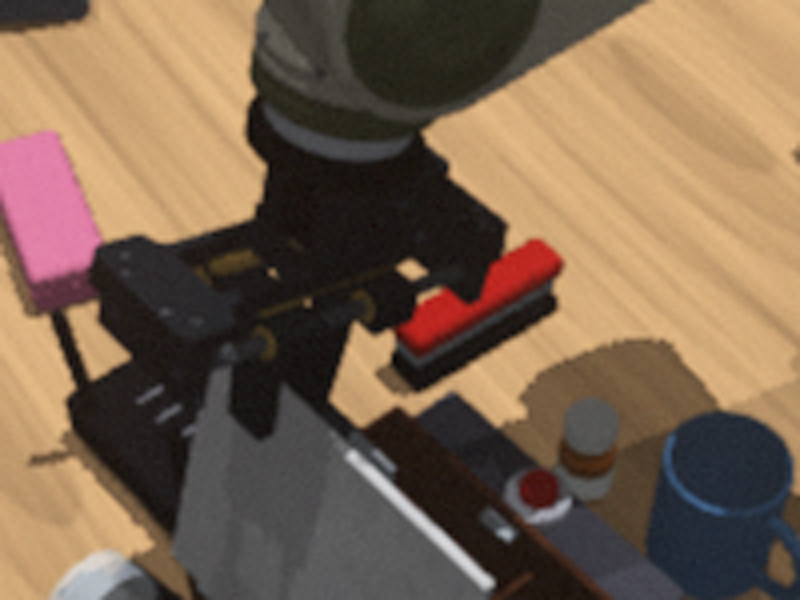

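The lid's edge is between the fingers, with the rear finger at crop (255,405), and the lid follows. Continuing towards upright, slower.

```bash
python3 -m creep '[{"dr":[0.3,0,0],"slide":[0,0.093,0.01],"jaw":18},{"dr":[0.3,0,0],"slide":[0,0.093,0.01],"jaw":18},{"dr":[0.3,0,0],"slide":[0,0.093,0.01],"jaw":18},{"dr":[0.3,0,0],"slide":[0,0.093,0.01],"jaw":18},{"dr":[0.3,0,0],"slide":[0,0.093,0.01],"jaw":18},{"dr":[0.3,0,0],"slide":[0,0.093,0.01],"jaw":18},{"dr":[0.3,0,0],"slide":[0,0.093,0.01],"jaw":18},{"dr":[0.3,0,0],"slide":[0,0.093,0.01],"jaw":18},{"dr":[0.3,0,0],"slide":[0,0.093,0.01],"jaw":18},{"dr":[0.3,0,0],"slide":[0,0.093,0.01],"jaw":18},{"dr":[0,0,0],"slide":[0,0,0],"jaw":18}]'
python3 - <<'E'
from h import *
plan2(lidpt(np.radians(90),142,4,-45),0)
for d in (95,100,106): plan2(lidpt(np.radians(d),142,4,-45),0)
E
```

```text
clock: 15.55
ee_pos: [687.9, 58.5, 220.4]
tool_rot: [0.661, 0.751, 0.008, 0.007]
ft_force: [0.1, 0.4, -0.6]
width: 18.2
grasp_force: 0.0
at [687.9  58.5 220.4] box [ 81.7 -44.3 220.4] t 15.55 dr [ 0.24 -0.01  0.  ] slide [-0.02  0.06  0.06] F [ 0.1  0.4 -0.6] w 18.2 q [-0.09  0.7   0.95  0.    1.47 -0.21]
at [687.9  58.5 220.4] box [ 81.7 -44.3 220.4] t 15.55 dr [ 0.24 -0.01  0.  ] slide [-0.02  0.37  0.08] F [ 0.1  0.4 -0.6] w 18.2 q [-0.09  0.7   0.95  0.    1.47 -0.21]
at [687.9  58.5 220.4] box [ 81.7 -44.3 220.4] t 15.55 dr [ 0.24 -0.01  0.  ] slide [-0.02  0.67  0.13] F [ 0.1  0.4 -0.6] w 18.2 q [-0.09  0.7   0.95  0.    1.47 -0.21]
at [687.9  58.5 220.4] box [ 81.7 -44.3 220.4] t 15.55 dr [ 0.24 -0.01  0.  ] slide [-0.02  1.03  0.23] F [ 0.1  0.4 -0.6] w 18.2 q [-0.09  0.7   0.95  0.    1.47 -0.21]
```

```bash
python3 -m creep '[{"dr":[0.15,0,0],"slide":[0,0.07,0.01],"jaw":18},{"dr":[0.15,0,0],"slide":[0,0.07,0.01],"jaw":18},{"dr":[0.15,0,0],"slide":[0,0.07,0.01],"jaw":18},{"dr":[0.15,0,0],"slide":[0,0.07,0.01],"jaw":18},{"dr":[0.15,0,0],"slide":[0,0.07,0.01],"jaw":18},{"dr":[0.15,0,0],"slide":[0,0.07,0.01],"jaw":18},{"dr":[0.15,0,0],"slide":[0,0.07,0.01],"jaw":18},{"dr":[0.15,0,0],"slide":[0,0.07,0.01],"jaw":18},{"dr":[0.15,0,0],"slide":[0,0.06,0.01],"jaw":18},{"dr":[0.15,0,0],"slide":[0,0.06,0.01],"jaw":18},{"dr":[0,0,0],"slide":[0,0,0],"jaw":18}]'
python3 - <<'E'
from h import *
plan2(lidpt(np.radians(100),142,4,-45),-6)
plan2(lidpt(np.radians(106),142,4,-45),-6)
S=vision.camera("scene")
for k in blobs(S,(0,0,70),(179,45,255),300)[:5]: print(cv2.boundingRect(k))
for t in (92,96,100,103,106): print(t,proj(S,[lidpt(np.radians(t),160,8,-100),lidpt(np.radians(t),160,8,100)]).round(0).tolist())
pic(S,"past",(220,100,420,250),4)
E
```

```text
clock: 16.47
ee_pos: [714.4, 61.9, 215.5]
tool_rot: [0.66, 0.75, -0.041, -0.036]
ft_force: [-0.8, -0.1, 0.4]
width: 18.0
grasp_force: 0.2
at [714.4  61.9 215.5] box [108.5 -44.3 215.5] t 16.47 dr [-0.05 -0.01  0.  ] slide [-0.02  0.    0.01] F [-0.8 -0.1  0.4] w 18.0 q [-0.07  0.87  0.65 -0.02  1.72 -0.2 ]
at [714.4  61.9 215.5] box [108.5 -44.3 215.5] t 16.47 dr [-0.05 -0.01  0.  ] slide [-0.02  0.37  0.06] F [-0.8 -0.1  0.4] w 18.0 q [-0.07  0.87  0.65 -0.02  1.72 -0.2 ]
(137, 0, 294, 176)
(0, 86, 101, 314)
(404, 0, 167, 103)
(432, 120, 79, 52)
(546, 88, 65, 75)
92 [[249.0, 194.0], [318.0, 264.0]]
96 [[245.0, 198.0], [313.0, 268.0]]
100 [[240.0, 202.0], [307.0, 273.0]]
103 [[236.0, 204.0], [304.0, 277.0]]
106 [[233.0, 207.0], [300.0, 280.0]]
```

View pics/past.png

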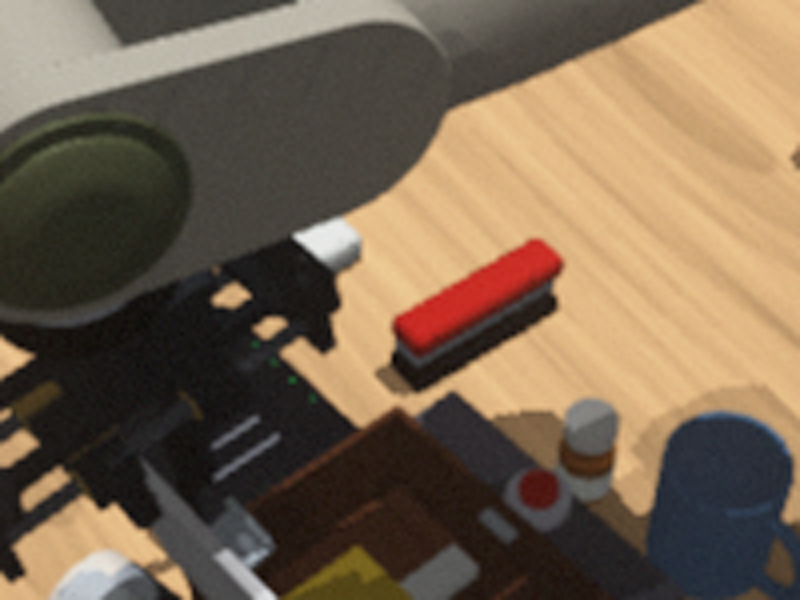

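The lid is past upright and held between the fingers, its edge at crop (180,520). All ten views are used, so I go on by numbers: ease the last stretch to the stop.

```bash
python3 -m creep '[{"dr":[0,0,0],"slide":[0,0.045,0.008],"jaw":18},{"dr":[0,0,0],"slide":[0,0.045,0.008],"jaw":18},{"dr":[0,0,0],"slide":[0,0.045,0.008],"jaw":18},{"dr":[0,0,0],"slide":[0,0.045,0.008],"jaw":18},{"dr":[0,0,0],"slide":[0,0.045,0.008],"jaw":18},{"dr":[0,0,0],"slide":[0,0.045,0.008],"jaw":18},{"dr":[0,0,0],"slide":[0,0.045,0.008],"jaw":18},{"dr":[0,0,0],"slide":[0,0.03,0.005],"jaw":18},{"dr":[0,0,0],"slide":[0,0,0],"jaw":18},{"dr":[0,0,0],"slide":[0,0,0],"jaw":18}]'
python3 - <<'E'
from h import *
plan2(lidpt(1.85,142,4,-45),-6)
S=vision.camera("scene"); c=S["pixels"][230:300,270:330]
h=cv2.cvtColor(c,cv2.COLOR_RGB2GRAY)
print(proj(S,[lidpt(t,160,n,100) for t in (1.75,1.8,1.85) for n in (0,8)]).round(1).tolist())
np.save("S1.npy",S["pixels"])
E
```

```text
clock: 17.35
ee_pos: [727.7, 63.7, 211.8]
tool_rot: [0.66, 0.75, -0.041, -0.036]
ft_force: [-0.1, -0.4, -0.2]
width: 17.8
grasp_force: 0.0
at [727.7  63.7 211.8] box [121.9 -44.2 211.8] t 17.35 dr [-0.06 -0.    0.  ] slide [-0.02  0.03  0.01] F [-0.1 -0.4 -0.2] w 17.8 q [-0.07  0.92  0.57 -0.02  1.75 -0.2 ]
[[310.8, 270.1], [307.2, 273.3], [307.2, 273.4], [303.5, 276.7], [303.6, 276.7], [300.0, 280.2]]
```

```bash
python3 -m creep '[{"dr":[0,0,0],"slide":[0,0.03,0],"jaw":18},{"dr":[0,0,0],"slide":[0,0.03,0],"jaw":18},{"dr":[0,0,0],"slide":[0,0.03,0],"jaw":18},{"dr":[0,0,0],"slide":[0,0.02,0],"jaw":18},{"dr":[0,0,0],"slide":[0,0,0],"jaw":18},{"dr":[0,0,0],"slide":[0,0,0],"jaw":18}]'
python3 - <<'E'
from h import *
plan2(lidpt(1.85,142,4,-45),-6)
A=np.load("S1.npy").astype(int)
S=vision.camera("scene"); D=np.abs(S["pixels"].astype(int)-A).sum(2)
# lid's free front edge left part: compare the y'=50..100 edge region
print("diff near left lid corner",D[255:300,285:330].mean().round(1),"background",D[330:390,450:600].mean().round(1))
h=cv2.cvtColor(S["pixels"],cv2.COLOR_RGB2GRAY)
for row in (262,268,274,278): print(row,h[row,280:325:2].tolist())
E
```

```text
clock: 17.9
ee_pos: [732.1, 64.3, 211.5]
tool_rot: [0.66, 0.75, -0.041, -0.036]
ft_force: [0.4, 0.4, 0.3]
width: 18.4
grasp_force: 0.0
at [732.1  64.3 211.5] box [126.3 -44.2 211.5] t 17.9 dr [-0.06 -0.    0.  ] slide [-0.02 -0.08  0.01] F [0.4 0.4 0.3] w 18.4 q [-0.06  0.94  0.54 -0.02  1.77 -0.19]
diff near left lid corner 6.8 background 4.3
262 [25, 32, 144, 209, 223, 132, 64, 69, 68, 71, 70, 68, 69, 64, 67, 56, 35, 30, 30, 25, 22, 24, 24]
268 [65, 35, 27, 25, 39, 169, 213, 219, 101, 63, 67, 57, 31, 28, 25, 26, 22, 25, 26, 37, 42, 28, 25]
274 [73, 71, 70, 56, 26, 25, 26, 72, 193, 217, 200, 62, 24, 27, 43, 53, 43, 30, 27, 22, 27, 24, 31]
278 [69, 70, 74, 72, 67, 61, 24, 29, 21, 80, 182, 102, 104, 56, 38, 25, 24, 27, 27, 26, 37, 50, 49]
```

```bash
python3 -m creep '[{"dr":[0,0,0],"slide":[0,0,0],"jaw":28},{"dr":[0,0,0],"slide":[0,0,0],"jaw":40},{"dr":[0,0,0],"slide":[0,0,0],"jaw":56},{"dr":[0,0,0],"slide":[0,0,0],"jaw":60},{"dr":[0,0,0],"slide":[0,0,0],"jaw":60},{"dr":[0,0,0],"slide":[0,0,-0.2],"jaw":60},{"dr":[0,0,0],"slide":[0,0,-0.4],"jaw":60},{"dr":[0,0,0],"slide":[0,0,-0.5],"jaw":60},{"dr":[0,0,0],"slide":[0,0,-0.5],"jaw":60},{"dr":[0,0,0],"slide":[0,0,-0.3],"jaw":60},{"dr":[0,0,0],"slide":[0,0,0],"jaw":60},{"dr":[0,0,0],"slide":[0,0,0],"jaw":60}]'
python3 - <<'E'
from h import *
plan2(box([20,-45,320]),-6)
S=vision.camera("scene"); h=cv2.cvtColor(S["pixels"],cv2.COLOR_RGB2GRAY)
for row in (268,274,278): print(row,h[row,280:325:2].tolist())
for k in blobs(S,(105,140,60),(130,255,255))[:3]: print(" blue",cv2.boundingRect(k),rect(S,k,118))
E
```

```text
clock: 18.95
ee_pos: [739.9, 65.2, 286.2]
tool_rot: [0.66, 0.75, -0.041, -0.036]
ft_force: [-0.1, 0.6, -0.3]
width: 60.3
grasp_force: 0.0
at [739.9  65.2 286.2] box [134.2 -44.3 286.2] t 18.95 dr [-0.04 -0.    0.  ] slide [-0.02 -2.93 -0.54] F [-0.1  0.6 -0.3] w 60.3 q [-0.06  1.02  0.19 -0.02  2.04 -0.2 ]
268 [67, 34, 28, 27, 43, 176, 220, 226, 102, 67, 67, 58, 34, 29, 28, 30, 28, 27, 30, 36, 46, 31, 25]
274 [79, 74, 70, 51, 27, 30, 27, 74, 202, 221, 210, 70, 28, 27, 41, 43, 44, 27, 27, 28, 25, 32, 32]
278 [74, 74, 76, 72, 68, 48, 28, 29, 26, 86, 189, 104, 108, 60, 33, 30, 27, 25, 30, 32, 42, 54, 55]
 blue (346, 270, 73, 69) [589.5 284.5 153.6  58.9   7.8]
 blue (425, 0, 27, 32) [-313.1 -500.8  251.8   84.4   38.4]
 blue (171, 214, 43, 26) [818.6 -82.7  83.9  36.4  -3.2]
```

```bash
python3 -m creep '[{"dr":[0,0,0],"slide":[0,-0.3,0],"jaw":60},{"dr":[0,0,0],"slide":[0,-0.6,0],"jaw":60},{"dr":[0,0,0],"slide":[0,-0.6,0],"jaw":60},{"dr":[0,0,0],"slide":[0,-0.6,0],"jaw":60},{"dr":[0,0,0],"slide":[0,-0.6,0],"jaw":60},{"dr":[0,0,0],"slide":[0,-0.3,0],"jaw":60},{"dr":[0,0,0],"slide":[0,0,0],"jaw":60},{"dr":[0,0,0],"slide":[0,0,0],"jaw":60}]'
python3 - <<'E'
from h import *
o=r.get_obs(); print(o["joint_positions"].round(3),o["ft_force"].round(1))
S=vision.camera("scene"); h=cv2.cvtColor(S["pixels"],cv2.COLOR_RGB2GRAY); print(h[274,280:325:2].tolist(),proj(S,lidpt(1.85,160,8,-100)).round(0))
c=vision.camera("top")
for k in blobs(c,(0,150,90),(6,255,255),100)[:2]: print(cv2.boundingRect(k))
print(r.finish_job())
E
```

```text
clock: 19.67
ee_pos: [624.2, 50.3, 301.0]
tool_rot: [0.66, 0.75, -0.04, -0.035]
ft_force: [-0.5, -0.1, 0.2]
width: 59.7
grasp_force: 0.0
[-0.097  0.587  0.935 -0.024  1.723 -0.227] [-0.5 -0.1  0.2]
[71, 67, 68, 45, 26, 24, 25, 70, 190, 209, 195, 72, 48, 46, 52, 51, 41, 26, 24, 27, 21, 24, 28] [[233. 207.]]
(342, 227, 16, 48)
the job is handed in; nothing more can be done
None
```

I handed the job in: the case lies flat on the books and the lid rests open at its stop, eased there between the fingers; the last lift brought joint 3 to about its 0.19 rad limit, and no verdict came back.

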